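# Stack the test line on a turbo pump

## Task

Stack the test line on the turbo pump's upright inlet, one part at a time from the pump upwards: first the large centring ring with the protective screen, then the conical reducer with its wide end down, then the small open centring ring, and the gauge head on top. Each part must sit fully home, level and centred on the one below; keep the gauge upright all the time. The clamps come later: leave the two clamps and the screwdriver lying where they are.

Things in the scene. Friction and masses are not known exactly. Their poses are not given: they have to be found in the camera images.
- pump_inlet (a point): Inlet of the fixed turbo pump: black foot 98x98x40 mm, ribbed drum 82 mm across up to 92 mm, 47 mm neck, open steel flange 55 mm across; side port out to 75 mm along this point's +x, 62 mm up. Point: centre of the flange's top face, 120 mm above the bench, z up. In the flange a round socket 42 mm wide, 6 mm deep. Place and yaw vary.
- screen_ring: Large centring ring: metal spigot 38 mm wide, 14 mm high (ends chamfered to 33 mm over 3 mm), a screen across it, round it a black band 55 mm wide, 4 to 10 mm up. Upright, z up; yaw free. Origin: centre of underside. Home: spigot 4 mm into the inlet's socket, band on the flange, origin 4 mm below the flange face. 45 g.
- reducer: Steel conical reducer 40 mm high: foot flange 55 mm wide, 6 mm thick (socket 42 mm wide, 6 deep, below), cone to a 33 mm neck at 28-30 mm, top flange 40 mm wide at 33-40 mm (socket 28 mm wide, 6 deep); grip its rim. Starts wide end down, z up; yaw free. Origin: centre of underside. Home: foot on the large ring's band, origin 10 mm above that ring's. 0.22 kg.
- open_ring: Small centring ring: metal spigot 24 mm wide, 14 mm high (ends chamfered to 19 mm over 3 mm) with an open hole, round it a black band 40 mm wide, 4 to 10 mm up. Upright, z up; yaw free. Origin: centre of underside. Home: spigot 4 mm into the reducer's top socket, band on the flange, origin 36 mm above the reducer's. 25 g.
- gauge: Vacuum gauge head 88 mm high: steel flange 40 mm wide, 6 mm thick (socket 28 mm wide, 6 deep, below), 26 mm neck, grey round housing 36 mm wide from 22 to 84 mm, black connector on top. Stands upright, z up; yaw free. Origin: centre of underside. Home: flange on the small ring's band, origin 10 mm above that ring's. 0.16 kg.
- large_clamp: Bystander: aluminium flange clamp lying flat, ring 66 mm outside, 50 mm inside, 16 mm high, with a wing screw out to 51 mm from the centre along its +x and a hinge out to 41 mm along -x. Origin: centre of its underside.
- small_clamp: Bystander: the same, smaller: ring 49 mm outside, 35 mm inside, 14 mm high, wing screw out to 43 mm along its +x, hinge out to 33 mm along -x. Origin: centre of its underside.
- driver: Bystander: screwdriver 190 mm long, lying loose along its x axis (origin about midway, blade to +x) at the far side of the bench, beyond the pump.
Mind the look-alikes: they are no part of the job. What is shaped like the reducer but blue is not meant.

How it is judged:
By the outcome, as a careful person would: the job done as asked, in the order asked, and still so for the second after the job is handed in, with the robot touching nothing.
It also fails if it takes over 118 s, if anything falls off the work surface, if the arm or the gripper's body presses on something with over 40 N, if the wrist force passes 120 N, or if a joint passes its speed limit or range.

## Robot

A 7-joint arm with a two-finger parallel gripper is mounted at the origin on the work surface. World frame = base frame: x ahead of the robot, y to its left, z up, the work surface at z = 0. Lengths are in m, angles in rad, forces in N, time in s.
With the tool pointing down it reaches from about 0.425 to 0.875 m from the base axis. Payload 4.7 kg.
Tool frame: the origin (TCP) lies midway between the tips of the shut fingers; the grasp point (between the pads) lies 19 mm behind it; z points along the fingers, y is the line along which they close (so a half turn about z gives the same grasp; the last joint's range is limited). The gripper opens to 87 mm and grips with 3 to 60 N. Pads are 19 mm wide; open, the fingers measure 117 mm over their backs; the gripper's body (75 mm by 190 mm) begins 51 mm behind the grasp point.
Start: joints at [-1.317, 0.321, -0.07, 1.45, 0.023, 1.371, -0.057], TCP at [0.154, 0.631, 0.223] pointing down, gripper open.
Joint ranges: [-2.86, 2.86], [-0.3, 2.09], [-1.38, 1.24], [0.06, 2.45], [-1.56, 4.7], [0.09, 2.05], [-2.69, 2.69]. Speed limits (rad/s): [2.57, 2.57, 3.14, 3.14, 3.14, 3.14, 3.14].

## Interface

Orientations are given as a rotation vector (axis times angle).
In Python, from bench import ctrl gives the robot as it stands. The module is installed in compiled form; this text tells all that it offers.
- The arm moves only by the shell command python3 -m handwheel 'ROWS' [FORCE]. ROWS is JSON, a list of rows, each a list of 7 numbers: the finger opening in m, from 0 to 0.087, then the shift along the tool's x, y, z in m, then the turn, a rotation vector about the tool's x, y, z in degrees. A call has 1 to 12 rows; each row shifts and turns the commanded pose from where the row before left it, along the tool's axes as they then stand; what a row does not reach is not made up. A row lasts 1/8 s, in which the tool goes at most 62.5 mm and 10.7 degrees, less where a joint would pass 70% of its speed; a pose out of reach is approached as far as the arm can. A call is refused whole if a number of a shift passes 0.0625 or a number of a turn 10.7, either way. A call with a gripper value outside its range is refused whole. The fingers move at their own pace and stop on an object; FORCE is the grip in N (left out, the last holds). Time passes only in rows, so rows that do not move let the fingers close. It gives the time, the measured TCP pose, the force, the opening and the grip force at its end, in the units of the state.
- ctrl.get_state(): the state, without advancing time (a new reading comes with each control period).
- ctrl.get_image(name): name is "side" or "top"; returns (picture, depth): 384x512x3 uint8, blue, green, red; 384x512 float32, m along the optical axis (not along the pixel's ray), 0 where there is no reading.
- ctrl.camera_info(name): a dict with "intrinsics" (3x3 intrinsics, pixels), "R" (3x3) and "t" (3): a world point X has camera coordinates R X + t. Camera axes: x right, y down, z forward; pixel columns grow to the right and rows downward; lengths in m; the calibration is good to about 2 mm. A picture is of the moment at which its call begins. camera_info takes no time and is no camera call.
- ctrl.close_job(): hands the job in; it is judged then, once.
The state is a dict: "time": time; "joint_positions": joint angles; "qd": joint speeds; "joint_torque": joint torques, N m; "position": TCP position; "tool_rot": TCP orientation; "ft_force": force on the tool from outside, world axes, zero at the start; "torque": the same for the moment, N m; "grip_width": opening from 0.0 (shut) to 1.0 (fully open); "grip_force": force on a finger pad.
Only numpy, scipy, OpenCV 4.12 (cv2) and the standard library are available. Lean on these libraries where they do the work, as an engineer would, in place of code of your own. Each camera call takes 0.05 s, during which the arm holds its last target. There are 200 camera calls.

## Working session

There is one attempt and no reset: what is moved stays moved. The work goes in short steps, Python scripts to look and compute and a shell command to move; the robot and the scene stay as the last step left them, time stands still between calls to the robot, and variables do not carry over. Pictures are saved under pics/ and viewed, at most 14 in all, crops included, and the job is handed in when it is done.

```bash
mkdir -p pics
cat > h.py <<'E'
from bench import ctrl
import numpy as np, cv2
from scipy.spatial.transform import Rotation as R
def cloud(name):
    im,d=ctrl.get_image(name); c=ctrl.camera_info(name)
    K=np.array(c["intrinsics"]);Rm=np.array(c["R"]);t=np.array(c["t"])
    v,u=np.mgrid[0:384,0:512]
    P=np.stack([(u-K[0,2])/K[0,0]*d,(v-K[1,2])/K[1,1]*d,d],-1)
    W=(P-t)@Rm
    W[d==0]=np.nan
    return im,d,W
E
python3 - <<'E'
from h import *
s=ctrl.get_state()
for k in s: print(k,np.round(s[k],4))
for n in("top","side"):
    im,d,W=cloud(n); np.savez(f"{n}0.npz",im=im,W=W)
    cv2.imwrite(f"pics/{n}0.png",cv2.resize(im,(800,600)))
    c=ctrl.camera_info(n); print(n,c["intrinsics"],-np.array(c["R"]).T@np.array(c["t"]),np.array(c["R"])[2])
E
```

```text
time 0.0
joint_positions [-1.3169  0.3218 -0.0701  1.4517  0.0226  1.3707 -0.0569]
qd [ 0.001   0.0001  0.0006 -0.0006  0.0006  0.0005  0.0012]
joint_torque [-4.00000e-04 -4.91293e+01 -4.04000e-01 -3.12529e+01 -6.38000e-02
  4.42000e-02  2.00000e-04]
position [0.1543 0.6309 0.2215]
tool_rot [-3.7570e-01 -3.1189e+00  2.9000e-03]
ft_force [ 0.6276 -0.4358  0.8512]
torque [ 0.0527 -0.0364 -0.0133]
grip_force 0.0
grip_width 0.9993
top [[413.29510421   0.         250.21850918]
 [  0.         413.29510421 194.32824296]
 [  0.           0.           1.        ]] [0.49612932 0.00834903 1.22309351] [ 0.116183   -0.0151862  -0.99311172]
side [[424.8187984    0.         261.19443626]
 [  0.         424.8187984  188.35993379]
 [  0.           0.           1.        ]] [ 0.32638637 -0.78742285  0.8236416 ] [ 0.27276821  0.71343598 -0.6454507 ]
```

View pics/top0.png

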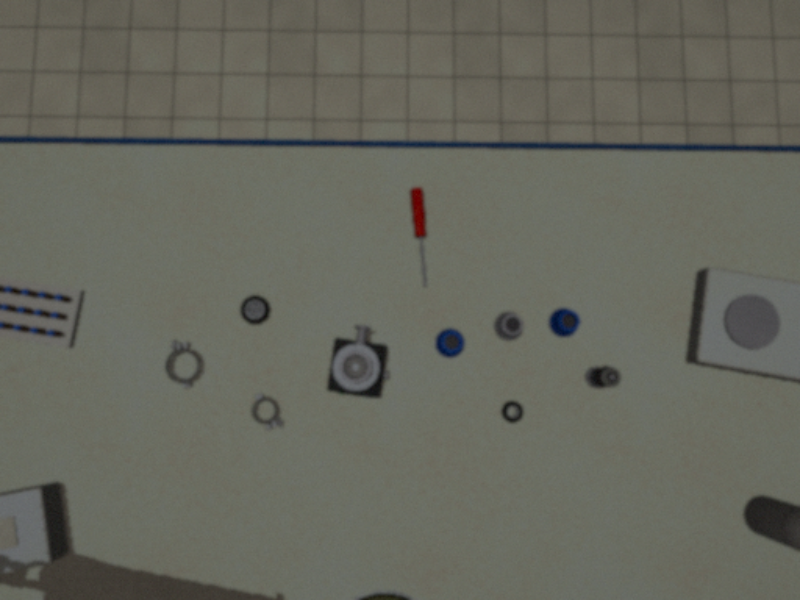

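View pics/side0.png

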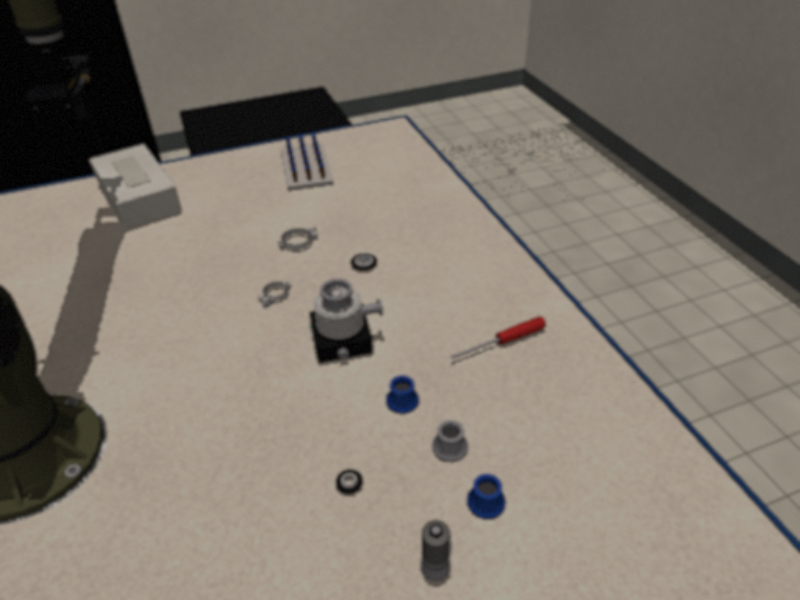

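The top view (800x600 pixels) shows the pump at (356,367), the screen ring at (255,309), the steel reducer at (509,326) between two blue ones, the open ring at (512,411) and the gauge at (603,377). The clamps are on the left and the driver beyond the pump. The side view agrees.

```bash
cat > meas.py <<'E'
from h import *
from scipy.optimize import least_squares
# name: approx px in top (800x600), height for approx, z band (lo,hi), known diameter
OBJ={"pump":((356,367),.12,(.112,.126),.055),"screen":((255,309),.01,(.006,.02),.055),
"reducer":((509,326),.04,(.034,.046),.040),"open":((512,411),.01,(.006,.02),.040),"gauge":((603,377),.085,(.078,.086),.036)}
def top_disc(W,c,band,diam):
    P=W.reshape(-1,3); P=P[~np.isnan(P[:,0])]
    P=P[(P[:,2]>band[0])&(P[:,2]<band[1])&(np.hypot(*(P[:,:2]-c).T)<.045)]
    if len(P)<8: return None
    (x,y),r=cv2.minEnclosingCircle(P[:,:2].astype(np.float32))
    # robust: disc centre minimising mean penetration outside radius + coverage
    h=cv2.convexHull(P[:,:2].astype(np.float32))[:,0]
    f=least_squares(lambda q:np.hypot(h[:,0]-q[0],h[:,1]-q[1])-q[2],[x,y,diam/2],loss="soft_l1",f_scale=.001).x
    return len(P),np.round([x,y,r,*f,np.median(P[:,2])],4)
E
python3 - <<'E'
from meas import *
for n in("top","side"):
    W=np.load(n+"0.npz")["W"]
    T=np.load("top0.npz")["W"]
    b=W.reshape(-1,3); m=(abs(b[:,0]-.55)<.25)&(abs(b[:,1])<.35)&(b[:,2]<.005); print(n,"bench z",np.median(b[m,2]))
    for k,(px,h,band,D) in OBJ.items():
        u,v=int(px[0]*.64),int(px[1]*.64)
        c=np.nanmedian(T[v-2:v+3,u-2:u+3].reshape(-1,3),0)
        print(k,np.round(c,3),top_disc(W,c[:2],band,D))
E
```

```text
top bench z 0.00037451732202434273
pump [0.519 0.053 0.112] (165, array([0.5166, 0.0513, 0.0274, 0.5175, 0.0512, 0.0266, 0.1197]))
screen [0.628 0.246 0.012] (267, array([0.6192, 0.2466, 0.0375, 0.6248, 0.2459, 0.0272, 0.011 ]))
reducer [ 0.598 -0.228  0.029] (87, array([ 0.5984, -0.2342,  0.0203,  0.5986, -0.2335,  0.0194,  0.0399]))
open [ 0.439 -0.236  0.003] (142, array([ 0.4519, -0.2315,  0.0368,  0.4506, -0.2308,  0.0342,  0.0107]))
gauge [ 0.504 -0.382  0.082] (93, array([ 0.5035, -0.3971,  0.0177,  0.5033, -0.3972,  0.0173,  0.0837]))
side bench z -0.000384806172091404
pump [0.519 0.053 0.112] (179, array([0.5189, 0.0515, 0.0293, 0.519 , 0.0513, 0.0279, 0.1181]))
screen [0.628 0.246 0.012] (148, array([0.6274, 0.2457, 0.0279, 0.6271, 0.2458, 0.0268, 0.01  ]))
reducer [ 0.598 -0.228  0.029] (133, array([ 0.6008, -0.2331,  0.0218,  0.5997, -0.2329,  0.02  ,  0.0392]))
open [ 0.439 -0.236  0.003] (204, array([ 0.4388, -0.2368,  0.0209,  0.4394, -0.2361,  0.0198,  0.0098]))
gauge [ 0.504 -0.382  0.082] (213, array([ 0.504 , -0.3968,  0.018 ,  0.5042, -0.397 ,  0.0173,  0.0833]))
```

```bash
cat > go.py <<'E'
import sys
from h import *
s=ctrl.get_state(); A=R.from_rotvec(s["tool_rot"]); T=R.from_matrix([[-1,0,0],[0,1,0],[0,0,-1]])
p=np.array(list(map(float,sys.argv[1:4])))
print("t",round(s["time"],2),"pos",np.round(s["position"],4),"turn",np.round((A.inv()*T).as_rotvec(True),2),"shift mm",np.round(A.inv().apply(p-s["position"])*1e3,1))
E
python3 -m handwheel '[[0.087,0,0,0,0,0,-6.9],[0.087,0,0,0,0,0,-6.9],[0.087,0,0,0,0,0,0]]'; python3 go.py .6262 .2458 .06
```

```text
time: 0.48
position: [0.1544, 0.6311, 0.222]
tool_rot: [-0.0, -3.141, 0.001]
ft_force: [0.4, -1.1, -0.7]
grip_width: 1.0
grip_force: 0.0
t 0.47 pos [0.1544 0.6311 0.222 ] turn [-0.05 -0.01 -0.01] shift mm [-472.  -385.1  162.2]
```

```bash
python3 -m handwheel '[[0.075,-0.0472,-0.0385,0,0,0,0],[0.075,-0.0472,-0.0385,0,0,0,0],[0.075,-0.0472,-0.0385,0,0,0,0],[0.075,-0.0472,-0.0385,0,0,0,0],[0.075,-0.0472,-0.0385,0,0,0,0],[0.075,-0.0472,-0.0385,0,0,0,0],[0.075,-0.0472,-0.0385,0,0,0,0],[0.075,-0.0472,-0.0385,0,0,0,0],[0.075,-0.0472,-0.0385,0,0,0,0],[0.075,-0.0472,-0.0385,0,0,0,0],[0.075,0,0,0.06,0,0,0],[0.075,0,0,0.03,0,0,0]]'; python3 go.py .6262 .2458 .05
```

```text
time: 1.98
position: [0.6259, 0.2451, 0.1289]
tool_rot: [-0.006, -3.138, 0.003]
ft_force: [-0.9, 1.0, 1.0]
grip_width: 0.862
grip_force: 0.0
t 1.98 pos [0.6259 0.2451 0.1289] turn [-0.11 -0.23 -0.22] shift mm [-0.6  0.8 78.9]
```

```bash
python3 -m handwheel '[[0.07,0,0,0.05,0,0,0],[0.07,0,0,0.045,0,0,0],[0.07,0,0,0,0,0,0],[0.07,0,0,0,0,0,0]]'; python3 go.py .6262 .2458 .005
python3 - <<'E'
from h import *
im,d,W=cloud("side"); np.savez("s1.npz",im=im,W=W)
u,v=int(364*.64),int(262*.64)
cv2.imwrite("pics/s1.png",cv2.resize(im[v-60:v+45,u-70:u+70],(800,600),interpolation=cv2.INTER_CUBIC))
E
```

```text
time: 2.48
position: [0.628, 0.2473, 0.0394]
tool_rot: [-0.0, 3.139, 0.001]
ft_force: [0.9, -0.5, 0.6]
grip_width: 0.806
grip_force: 0.0
t 2.48 pos [0.628  0.2473 0.0394] turn [0.05 0.13 0.01] shift mm [ 1.9 -1.6 34.4]
```

View pics/s1.png

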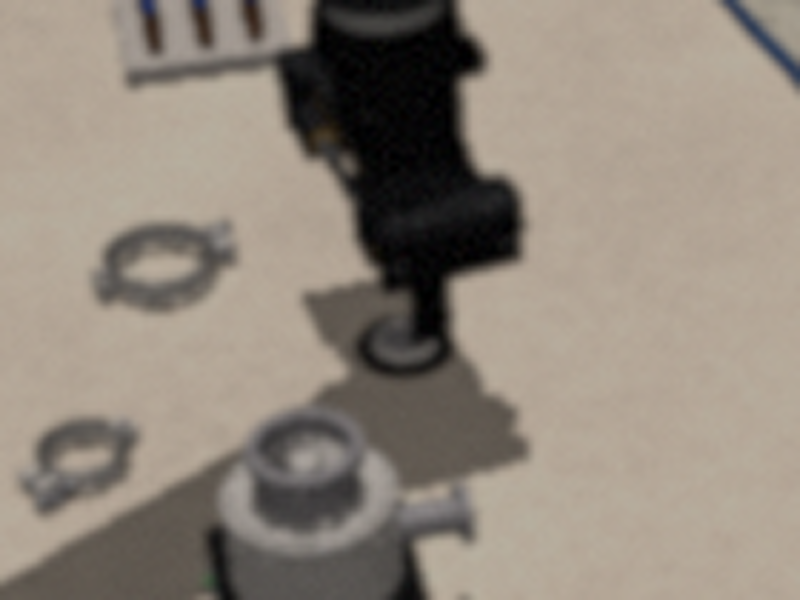

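The near finger stands above the ring at about (405,345) in the crop, ready to straddle it. Nothing else is close by.

```bash
python3 -m handwheel '[[0.07,0.001,-0.001,0.0,0,0,0],[0.07,0,0,0.02,0,0,0],[0.07,0,0,0,0,0,0],[0.07,0,0,0,0,0,0]]'; for i in 1 2; do python3 go.py .6262 .2458 .005;python3 -m handwheel '[[0.07,0,0,0.0,0,0,0]]' >/dev/null; done; python3 go.py .6262 .2458 .005
```

```text
time: 3.02
position: [0.6255, 0.2458, 0.017]
tool_rot: [0.002, -3.141, 0.001]
ft_force: [-0.3, -0.6, -0.8]
grip_width: 0.804
grip_force: 0.0
t 3.02 pos [0.6255 0.2458 0.017 ] turn [-0.02 -0.05  0.06] shift mm [-0.7  0.  12. ]
t 3.15 pos [0.6261 0.246  0.0178] turn [0.01 0.02 0.06] shift mm [-0.1 -0.2 12.8]
t 3.27 pos [0.6261 0.246  0.0179] turn [0.02 0.04 0.06] shift mm [-0.1 -0.2 12.9]
```

```bash
python3 -m handwheel '[[0.07,0,0,0.013,0,0,0],[0.07,0,0,0,0,0,0],[0.07,0,0,0,0,0,0],[0.05,0,0,0,0,0,0],[0.05,0,0,0,0,0,0],[0.05,0,0,0,0,0,0],[0.05,0,0,0,0,0,0],[0.05,0,0,0,0,0,0]]' 20;  python3 go.py .6262 .2458 .005
```

```text
time: 4.28
position: [0.626, 0.2461, 0.0048]
tool_rot: [-0.002, 3.141, 0.001]
ft_force: [1.1, 0.6, 1.1]
grip_width: 0.618
grip_force: 20.0
t 4.28 pos [0.626  0.2461 0.0048] turn [0.02 0.02 0.06] shift mm [-0.2 -0.3 -0.2]
```

```bash
python3 -m handwheel '[[0.05,0,0,-0.02,0,0,0],[0.05,0,0,-0.05,0,0,0],[0.05,0,0,-0.05,0,0,0],[0.05,0,0,-0.035,0,0,0],[0.05,0.027,-0.0488,0,0,0,0],[0.05,0.027,-0.0488,0,0,0,0],[0.05,0.027,-0.0488,0,0,0,0],[0.05,0.027,-0.0488,0,0,0,0],[0.05,0,0,0,0,0,0],[0.05,0,0,0,0,0,0],[0.05,0,0,0,0,0,0]]';  python3 go.py .5181 .0512 .145
python3 - <<'E'
from h import *
im,d,W=cloud("side"); np.savez("s2.npz",im=im,W=W)
c=ctrl.camera_info("side");K=np.array(c["intrinsics"]);p=K@(np.array(c["R"])@[.518,.051,.14]+c["t"]);u,v=(p[:2]/p[2]).astype(int)
cv2.imwrite("pics/s2.png",cv2.resize(im[v-52:v+53,u-70:u+70],(800,600),interpolation=cv2.INTER_CUBIC))
E
```

```text
time: 5.65
position: [0.5186, 0.052, 0.16]
tool_rot: [-0.005, 3.141, 0.001]
ft_force: [-0.1, -0.1, -0.2]
grip_width: 0.62
grip_force: 20.0
t 5.65 pos [0.5186 0.052  0.16  ] turn [0.02 0.04 0.18] shift mm [ 0.5 -0.8 15. ]
```

View pics/s2.png

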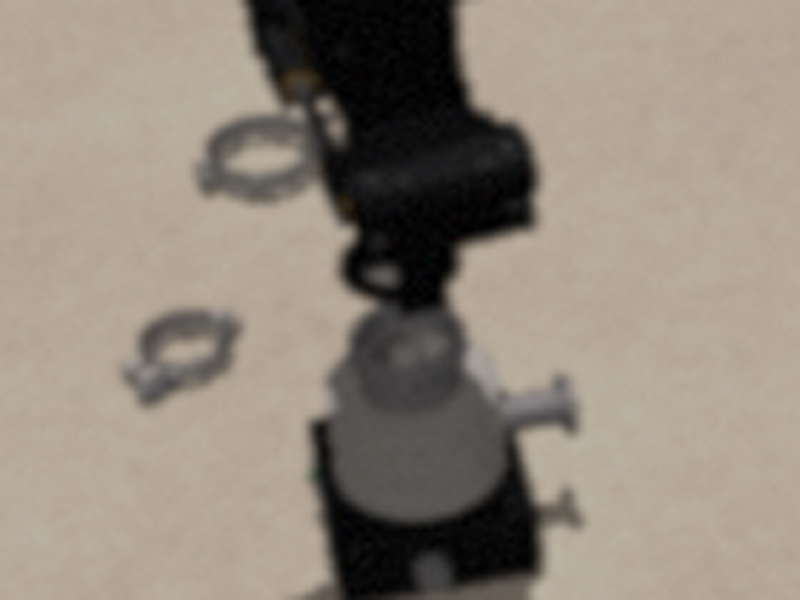

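The ring is held over the inlet at about (400,268) in the crop, with the flange below it at (408,345). I'll check the numbers by projecting both into the picture.

Run:
```python
from h import *
c=ctrl.camera_info("side");K=np.array(c["intrinsics"])
def pr(X): p=K@(np.array(c["R"])@X+c["t"]); return p[:2]/p[2]
o=pr([.518,.051,.14]).astype(int)-[70,52]
s=800/140
for X in([.5186,.052,.165],[.5183,.0512,.12],[.5183,.0787,.12],[.5183,.0237,.12],[.5458,.0512,.12],[.4908,.0512,.12],[.5186-.0275,.052,.165],[.4911,.052,.159],[.5461,.052,.165]):print(X,np.round((pr(X)-o+.5)*s))
im=np.load("s2.npz")["im"]; u,v=o+[70,52]
cv2.imwrite("pics/s2b.png",cv2.resize(cv2.convertScaleAbs(im[v-25:v+20,u-30:u+30],alpha=1.8),(800,600),interpolation=cv2.INTER_CUBIC))
```

```text
[0.5186, 0.052, 0.165] [399. 259.]
[0.5183, 0.0512, 0.12] [408. 338.]
[0.5183, 0.0787, 0.12] [390. 303.]
[0.5183, 0.0237, 0.12] [426. 375.]
[0.5458, 0.0512, 0.12] [465. 323.]
[0.4908, 0.0512, 0.12] [350. 354.]
[0.4910999999999999, 0.052, 0.165] [339. 274.]
[0.4911, 0.052, 0.159] [340. 285.]
[0.5461, 0.052, 0.165] [458. 244.]
```

View pics/s2b.png

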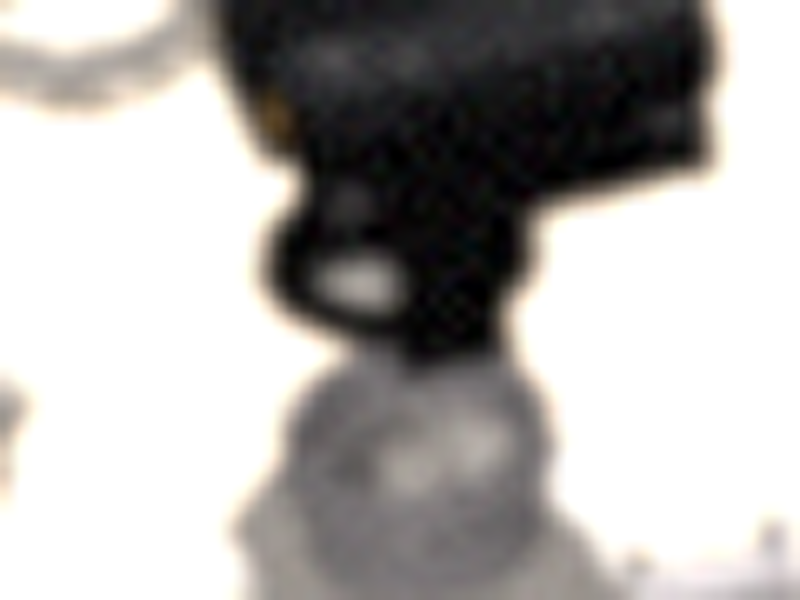

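In the enlarged crop, the ring (edges 265 to 530) and the flange (285 to 550) both agree with their predicted positions to under 1 mm. I'll lower it.

```bash
python3 -m handwheel '[[0.05,0.0005,-0.0008,0.015,0,0,0],[0.05,0,0,0.015,0,0,0],[0.05,0,0,0.003,0,0,0],[0.05,0,0,0.003,0,0,0],[0.05,0,0,0.002,0,0,0],[0.05,0,0,0.001,0,0,0],[0.05,0,0,0,0,0,0],[0.05,0,0,0,0,0,0]]';  python3 go.py .5181 .0512 .1208
```

```text
time: 6.7
position: [0.5178, 0.0504, 0.1208]
tool_rot: [-0.002, 3.141, 0.001]
ft_force: [0.2, 1.8, 0.7]
grip_width: 0.617
grip_force: 20.0
t 6.7 pos [0.5178 0.0504 0.1208] turn [0.05 0.05 0.08] shift mm [-0.3  0.8  0. ]
```

```bash
python3 -m handwheel '[[0.05,0,0.0006,0.0005,0,0,0],[0.05,0,0,0.0005,0,0,0],[0.05,0,0,0,0,0,0],[0.05,0,0,0,0,0,0]]';  python3 go.py .5181 .0512 .1208
```

```text
time: 7.2
position: [0.5179, 0.0504, 0.1207]
tool_rot: [-0.002, 3.141, 0.001]
ft_force: [-1.7, 0.8, 7.7]
grip_width: 0.62
grip_force: 20.0
t 7.2 pos [0.5179 0.0504 0.1207] turn [0.02 0.05 0.06] shift mm [-0.2  0.8 -0.1]
```

```bash
python3 -m handwheel '[[0.07,0,0,0,0,0,0],[0.07,0,0,0,0,0,0],[0.07,0,0,0,0,0,0],[0.07,0,0,-0.02,0,0,0],[0.07,0,0,-0.06,0,0,0],[0.07,-0.0163,-0.0567,0,0,0,0],[0.07,-0.0163,-0.0567,0,0,0,0],[0.07,-0.0163,-0.0567,0,0,0,0],[0.07,-0.0163,-0.0567,0,0,0,0],[0.07,-0.0163,-0.0567,0,0,0,0],[0.07,0,0,0.05,0,0,0],[0.07,0,0,0.05,0,0,0]]'
python3 - <<'E'
from meas import *
for n in("top","side"):
    im,d,W=cloud(n); print(n,top_disc(W,(.518,.051),(.122,.14),.055))
    P=W[np.hypot(W[...,0]-.518,W[...,1]-.051)<.035];print(np.round(np.nanpercentile(P[:,2],[50,70,80,90,95]),4))
c=ctrl.camera_info("side");K=np.array(c["intrinsics"]);p=K@(np.array(c["R"])@[.518,.051,.13]+c["t"]);u,v=(p[:2]/p[2]).astype(int)
cv2.imwrite("pics/s3.png",cv2.resize(im[v-30:v+30,u-40:u+40],(800,600),interpolation=cv2.INTER_CUBIC))
E
python3 go.py .5992 -.2332 .026
```

```text
time: 8.7
position: [0.5995, -0.2339, 0.098]
tool_rot: [0.001, 3.141, -0.0]
ft_force: [0.7, 1.6, -0.4]
grip_width: 0.805
grip_force: 0.0
top (342, array([0.5168, 0.0503, 0.0282, 0.5173, 0.0496, 0.0271, 0.1271]))
[0.1254 0.1274 0.1284 0.1297 0.1307]
side (234, array([0.5198, 0.0501, 0.029 , 0.5191, 0.0494, 0.0275, 0.1264]))
[0.1141 0.1254 0.1266 0.1279 0.1289]
t 8.8 pos [ 0.5949 -0.2308  0.0928] turn [ 0.21 -0.68  0.06] shift mm [-5.1 -2.7 66.7]
```

View pics/s3.png

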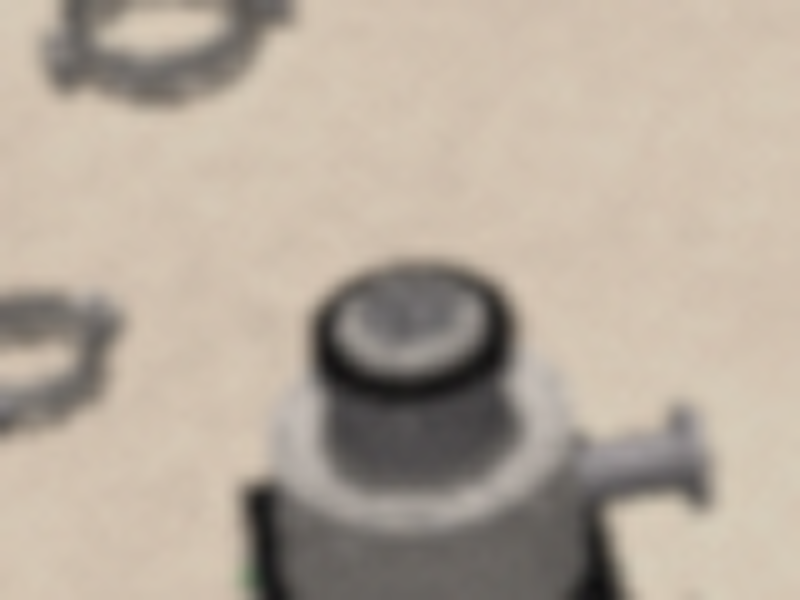

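The ring sits level on the flange with its band top at 0.126, and about 1 mm off in y, which is within its play. Next is the reducer.

```bash
python3 -m handwheel '[[0.065,0,0,0.02,0,0,0],[0.065,0,0,0.02,0,0,0],[0.065,0,0,0,0,0,0],[0.065,0,0,0,0,0,0],[0.065,0,0,0,0,0,0]]'; python3 go.py .5992 -.2332 .027
```

```text
time: 9.43
position: [0.6001, -0.2333, 0.0607]
tool_rot: [-0.002, 3.14, -0.001]
ft_force: [0.4, 0.3, -0.5]
grip_width: 0.745
grip_force: 0.0
t 9.43 pos [ 0.6001 -0.2333  0.0607] turn [-0.02  0.11  0.06] shift mm [ 0.9  0.1 33.7]
```

```bash
python3 -m handwheel '[[0.065,0.0009,0,0.02,0,0,0],[0.065,0,0,0.014,0,0,0],[0.065,0,0,0,0,0,0],[0.065,0,0,0,0,0,0],[0.036,0,0,0,0,0,0],[0.036,0,0,0,0,0,0],[0.036,0,0,0,0,0,0],[0.036,0,0,0,0,0,0],[0.036,0,0,0,0,0,0],[0.036,0,0,0,0,0,0]]' 30; python3 go.py .5992 -.2332 .027
```

```text
time: 10.68
position: [0.5986, -0.2328, 0.0258]
tool_rot: [-0.002, 3.141, 0.0]
ft_force: [-0.6, 1.1, 2.4]
grip_width: 0.442
grip_force: 30.0
t 10.68 pos [ 0.5986 -0.2328  0.0258] turn [0.02 0.02 0.07] shift mm [-0.6 -0.4 -1.2]
```

```bash
python3 -m handwheel '[[0.036,0,0,-0.03,0,0,0],[0.036,0,0,-0.05,0,0,0],[0.036,0,0,-0.05,0,0,0],[0.036,0,0,-0.03,0,0,0],[0.036,0.0162,0.0566,0,0,0,0],[0.036,0.0162,0.0566,0,0,0,0],[0.036,0.0162,0.0566,0,0,0,0],[0.036,0.0162,0.0566,0,0,0,0],[0.036,0.0162,0.0567,0,0,0,0],[0.036,0,0,0,0,0,0],[0.036,0,0,0,0,0,0],[0.036,0,0,0,0,0,0]]'; python3 go.py .5177 .0503 .1518
python3 - <<'E'
from h import *
im,d,W=cloud("side"); np.savez("s4.npz",im=im,W=W)
c=ctrl.camera_info("side");K=np.array(c["intrinsics"])
def pr(X): p=K@(np.array(c["R"])@X+c["t"]); return p[:2]/p[2]
u,v=pr([.518,.051,.15]).astype(int);o=np.array([u-40,v-30])
cv2.imwrite("pics/s4.png",cv2.resize(im[v-30:v+30,u-40:u+40],(800,600),interpolation=cv2.INTER_CUBIC))
z=ctrl.get_state()["position"]; b=np.array([z[0]+.0006,z[1],z[2]-.0258])
for X in (b,b+[-.0275,0,0],b+[.0275,0,0],b+[0,-.0275,0],[.5183,.0498,.126]):print(np.round(X,4),np.round((pr(X)-o+.5)*10))
E
```

```text
time: 12.18
position: [0.5173, 0.0481, 0.1853]
tool_rot: [-0.003, -3.141, 0.001]
ft_force: [0.1, -0.2, -2.5]
grip_width: 0.444
grip_force: 30.0
t 12.18 pos [0.5173 0.0481 0.1853] turn [-0.04 -0.02 -0.11] shift mm [-0.4  2.2 33.5]
[0.518  0.0482 0.1595] [412. 290.]
[0.4905 0.0482 0.1595] [307. 316.]
[0.5455 0.0482 0.1595] [515. 263.]
[0.518  0.0207 0.1595] [444. 352.]
[0.5183 0.0498 0.126 ] [423. 387.]
```

View pics/s4.png

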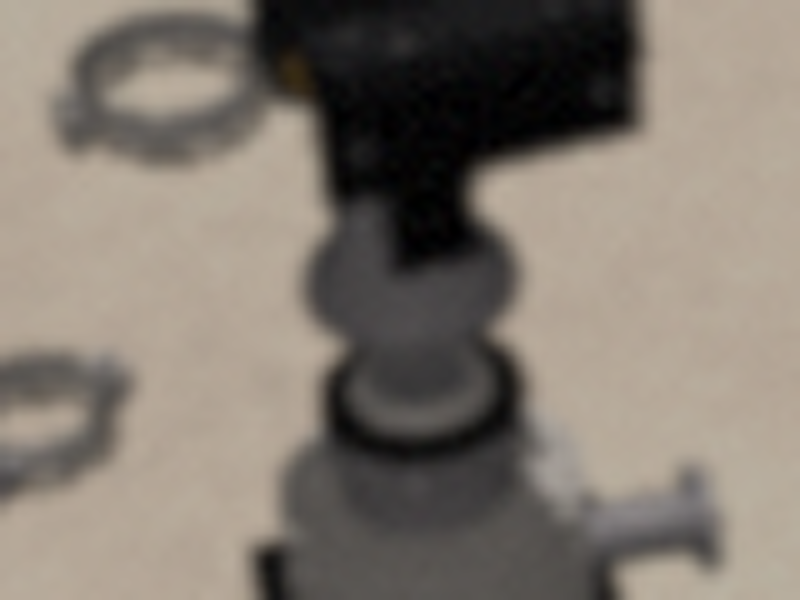

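The reducer hangs level at (412,280), as predicted, above the ring at (423,387). I'll lower it.

```bash
python3 -m handwheel '[[0.036,-0.0004,0.0022,0.014,0,0,0],[0.036,0,0,0.01,0,0,0],[0.036,0,0,0,0,0,0],[0.036,0,0,0,0,0,0]]'; python3 go.py .5177 .0503 .1518
```

```text
time: 12.72
position: [0.5176, 0.0521, 0.1615]
tool_rot: [-0.001, 3.142, -0.0]
ft_force: [0.6, 0.3, -2.9]
grip_width: 0.444
grip_force: 30.0
t 12.72 pos [0.5176 0.0521 0.1615] turn [-0.01  0.    0.05] shift mm [-0.1 -1.8  9.7]
```

```bash
python3 -m handwheel '[[0.036,0,-0.0016,0.002,0,0,0],[0.036,0,0,0.002,0,0,0],[0.036,0,0,0.002,0,0,0],[0.036,0,0,0.002,0,0,0],[0.036,0,0,0.001,0,0,0],[0.036,0,0,0.001,0,0,0],[0.036,0,0,0,0,0,0],[0.036,0,0,0,0,0,0],[0.036,0,0,0,0,0,0]]'; python3 go.py .5177 .0503 .1518
```

```text
time: 13.85
position: [0.5176, 0.0506, 0.1518]
tool_rot: [-0.002, 3.141, 0.0]
ft_force: [-0.3, -0.4, -0.9]
grip_width: 0.444
grip_force: 30.0
t 13.85 pos [0.5176 0.0506 0.1518] turn [0.01 0.01 0.06] shift mm [-0.1 -0.3 -0. ]
```

```bash
python3 -m handwheel '[[0.036,0,0,0.0005,0,0,0],[0.036,0,0,0.0005,0,0,0],[0.036,0,0,0,0,0,0],[0.036,0,0,0,0,0,0]]'; python3 go.py .5177 .0503 .1518
```

```text
time: 14.35
position: [0.5177, 0.0506, 0.1517]
tool_rot: [-0.002, 3.141, 0.001]
ft_force: [-3.1, -0.9, 5.9]
grip_width: 0.441
grip_force: 30.0
t 14.35 pos [0.5177 0.0506 0.1517] turn [0.03 0.03 0.06] shift mm [-0.  -0.3 -0.1]
```

```bash
python3 -m handwheel '[[0.06,0,0,0,0,0,0],[0.06,0,0,0,0,0,0],[0.06,0,0,0,0,0,0],[0.06,0,0,-0.03,0,0,0],[0.06,0,0,-0.04,0,0,0],[0.06,0.0157,-0.0573,0,0,0,0],[0.06,0.0157,-0.0573,0,0,0,0],[0.06,0.0157,-0.0573,0,0,0,0],[0.06,0.0157,-0.0573,0,0,0,0],[0.06,0.0157,-0.0573,0,0,0,0],[0.06,0,0,0.05,0,0,0],[0.06,0,0,0.05,0,0,0]]'
python3 -m handwheel '[[0.06,0,0,0.05,0,0,0],[0.06,0,0,0.03,0,0,0],[0.06,0,0,0,0,0,0],[0.06,0,0,0,0,0,0]]'
python3 go.py .4393 -.236 .005
python3 - <<'E'
from meas import *
for n in("top","side"):
    im,d,W=cloud(n); print(n,"foot",top_disc(W,(.518,.051),(.122,.135),.055),"top",top_disc(W,(.518,.051),(.158,.175),.04),"open",top_disc(W,(.439,-.236),(.006,.015),.04))
c=ctrl.camera_info("side");K=np.array(c["intrinsics"]);p=K@(np.array(c["R"])@[.518,.051,.14]+c["t"]);u,v=(p[:2]/p[2]).astype(int)
cv2.imwrite("pics/s5.png",cv2.resize(im[v-30:v+30,u-40:u+40],(800,600),interpolation=cv2.INTER_CUBIC))
E
```

```text
time: 15.85
position: [0.4398, -0.237, 0.12]
tool_rot: [0.001, 3.139, -0.0]
ft_force: [-0.0, 0.8, -0.4]
grip_width: 0.69
grip_force: 0.0
time: 16.35
position: [0.4403, -0.2365, 0.0417]
tool_rot: [-0.002, 3.14, -0.001]
ft_force: [0.2, -0.3, 0.3]
grip_width: 0.689
grip_force: 0.0
t 16.35 pos [ 0.4403 -0.2365  0.0417] turn [-0.04  0.1   0.06] shift mm [ 1.1  0.5 36.7]
top foot (61, array([0.5171, 0.0498, 0.0277, 0.5172, 0.0493, 0.0269, 0.1333])) top (100, array([0.5176, 0.0493, 0.0199, 0.5177, 0.0493, 0.0192, 0.1665])) open (42, array([ 0.4363, -0.2354,  0.0182,  0.4365, -0.2393,  0.0174,  0.0115]))
side foot None top None open None
```

View pics/s5.png

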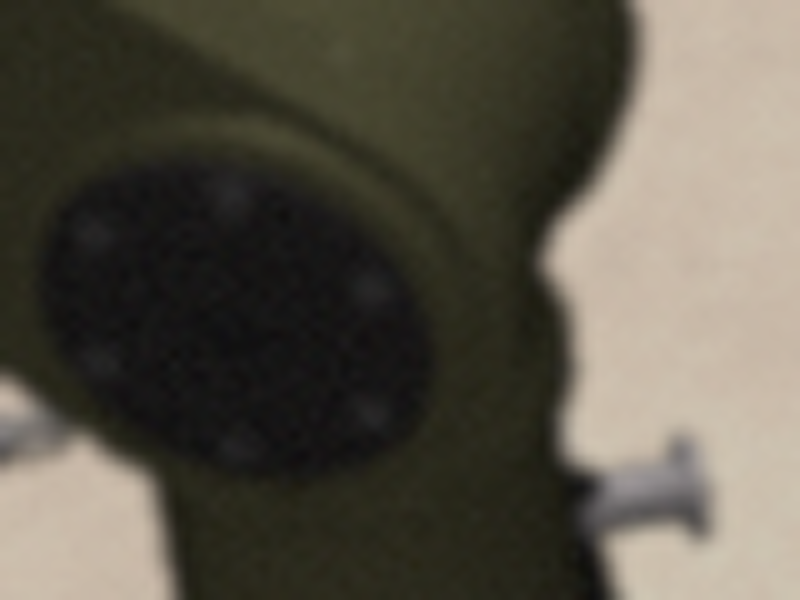

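The arm hides the pump from the side camera here. The top depth shows the reducer seated, with its top at 0.166, but the stack is about 1.5 mm off the pump in y. I'll square it up later by squeezing the equal-width flanges together. Next is the open ring.

```bash
python3 -m handwheel '[[0.06,0.001,0.0005,0.015,0,0,0],[0.06,0,0,0.01,0,0,0],[0.06,0,0,0,0,0,0],[0.06,0,0,0,0,0,0],[0.06,0,0,0,0,0,0]]'
python3 go.py .4393 -.236 .005
```

```text
time: 17.08
position: [0.4386, -0.2356, 0.0158]
tool_rot: [-0.002, 3.141, -0.0]
ft_force: [0.3, 0.5, 0.3]
grip_width: 0.686
grip_force: 0.0
t 17.07 pos [ 0.4386 -0.2356  0.0158] turn [-0.01  0.03  0.06] shift mm [-0.7 -0.4 10.8]
```

```bash
python3 -m handwheel '[[0.06,-0.0005,0,0.011,0,0,0],[0.06,0,0,0,0,0,0],[0.06,0,0,0,0,0,0],[0.036,0,0,0,0,0,0],[0.036,0,0,0,0,0,0],[0.036,0,0,0,0,0,0],[0.036,0,0,0,0,0,0],[0.036,0,0,0,0,0,0]]' 15;  python3 go.py .4393 -.236 .005
```

```text
time: 18.08
position: [0.4389, -0.2355, 0.0046]
tool_rot: [-0.002, 3.141, 0.0]
ft_force: [-0.6, -0.0, 1.1]
grip_width: 0.451
grip_force: 15.0
t 18.07 pos [ 0.4389 -0.2355  0.0046] turn [0.   0.01 0.07] shift mm [-0.4 -0.5 -0.4]
```

```bash
python3 -m handwheel '[[0.036,0,0,-0.03,0,0,0],[0.036,0,0,-0.055,0,0,0],[0.036,0,0,-0.055,0,0,0],[0.036,0,0,-0.055,0,0,0],[0.036,-0.0158,0.0572,0,0,0,0],[0.036,-0.0158,0.0572,0,0,0,0],[0.036,-0.0158,0.0572,0,0,0,0],[0.036,-0.0158,0.0572,0,0,0,0],[0.036,-0.0158,0.0572,0,0,0,0],[0.036,0,0,0,0,0,0],[0.036,0,0,0,0,0,0],[0.036,0,0,0,0,0,0]]' 
python3 -m handwheel '[[0.036,0,0,0,0,0,0],[0.036,0,0,0,0,0,0]]'; python3 go.py .5179 .0506 .1666
python3 - <<'E'
from h import *
im,d,W=cloud("side"); np.savez("s6.npz",im=im,W=W)
c=ctrl.camera_info("side");K=np.array(c["intrinsics"])
def pr(X): p=K@(np.array(c["R"])@X+c["t"]); return p[:2]/p[2]
u,v=pr([.518,.051,.165]).astype(int);o=np.array([u-40,v-30])
cv2.imwrite("pics/s6.png",cv2.resize(cv2.convertScaleAbs(im[v-30:v+30,u-40:u+40],alpha=1.4),(800,600),interpolation=cv2.INTER_CUBIC))
E
```

```text
time: 19.58
position: [0.5174, 0.0487, 0.1996]
tool_rot: [-0.003, -3.142, 0.0]
ft_force: [-0.1, 0.2, 0.1]
grip_width: 0.448
grip_force: 15.0
time: 19.82
position: [0.5175, 0.0498, 0.1997]
tool_rot: [0.0, 3.141, 0.0]
ft_force: [0.1, 0.2, -0.5]
grip_width: 0.449
grip_force: 15.0
t 19.82 pos [0.5175 0.0498 0.1997] turn [ 0.01  0.02 -0.02] shift mm [-0.4  0.8 33.1]
```

View pics/s6.png

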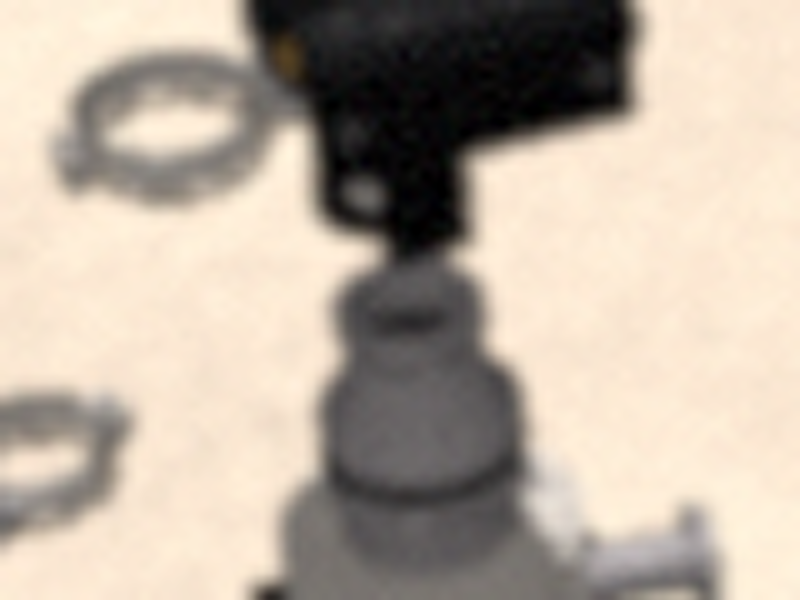

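The reducer sits flush on the band with its top at about (412,315). The open ring is held above it at (390,195). I'll lower it.

```bash
python3 -m handwheel '[[0.036,-0.0003,0,0.015,0,0,0],[0.036,0,0,0.009,0,0,0],[0.036,0,0,0,0,0,0],[0.036,0,0,0,0,0,0],[0.036,0,0,0,0,0,0]]'; python3 go.py .5179 .0506 .1666
```

```text
time: 20.5
position: [0.5181, 0.0506, 0.1759]
tool_rot: [-0.002, 3.141, 0.0]
ft_force: [0.5, -0.1, -0.4]
grip_width: 0.443
grip_force: 15.0
t 20.5 pos [0.5181 0.0506 0.1759] turn [0.01 0.04 0.06] shift mm [ 0.2 -0.   9.3]
```

```bash
python3 -m handwheel '[[0.036,0,0,0.002,0,0,0],[0.036,0,0,0.002,0,0,0],[0.036,0,0,0.002,0,0,0],[0.036,0,0,0.002,0,0,0],[0.036,0,0,0.001,0,0,0],[0.036,0,0,0.001,0,0,0],[0.036,0,0,0,0,0,0],[0.036,0,0,0,0,0,0],[0.036,0,0,0,0,0,0]]'; python3 go.py .5179 .0506 .1666
```

```text
time: 21.62
position: [0.5178, 0.0506, 0.1666]
tool_rot: [-0.002, 3.142, 0.001]
ft_force: [-3.5, -1.1, 6.0]
grip_width: 0.45
grip_force: 15.0
t 21.62 pos [0.5178 0.0506 0.1666] turn [0.03 0.   0.06] shift mm [-0.1  0.  -0. ]
```

The open ring is seated. Now I'll square up the small ring with the reducer rim, then the three 55 mm flanges.

```bash
python3 -m handwheel '[[0.06,0,0,0,0,0,0],[0.06,0,0,0,0,0,0],[0.06,0,0,0,0,0,0],[0.06,0,0,0.009,0,0,0],[0.06,0,0,0,0,0,0],[0.036,0,0,0,0,0,0],[0.036,0,0,0,0,0,0],[0.036,0,0,0,0,0,0],[0.036,0,0,0,0,0,0]]' 8
python3 -m handwheel '[[0.072,0,0,0,0,0,0],[0.072,0,0,0,0,0,0],[0.072,0,0,0,0,0,0],[0.072,0,0.0015,0.02,0,0,0],[0.072,0,0,0.022,0,0,0],[0.072,0,0,0,0,0,0],[0.072,0,0,0,0,0,0]]'; python3 go.py .5179 .0523 .114
```

```text
time: 22.75
position: [0.518, 0.0506, 0.1567]
tool_rot: [-0.002, 3.141, 0.0]
ft_force: [0.3, -0.5, 0.4]
grip_width: 0.456
grip_force: 8.0
time: 23.62
position: [0.5183, 0.0521, 0.1153]
tool_rot: [-0.002, 3.141, 0.0]
ft_force: [0.0, 0.5, 1.0]
grip_width: 0.827
grip_force: 0.0
t 23.62 pos [0.5183 0.0521 0.1153] turn [0.01 0.05 0.06] shift mm [0.4 0.2 1.3]
```

```bash
python3 -m handwheel '[[0.05,0,0,0.001,0,0,0],[0.05,0,0,0,0,0,0],[0.05,0,0,0,0,0,0],[0.05,0,0,0,0,0,0],[0.05,0,0,0,0,0,0],[0.05,0,0,0,0,0,0],[0.05,0,0,0,0,0,0]]' 12; python3 go.py .5179 .0523 .114
```

```text
time: 24.5
position: [0.5182, 0.0526, 0.1141]
tool_rot: [-0.002, 3.141, 0.001]
ft_force: [-0.6, 2.5, 5.2]
grip_width: 0.632
grip_force: 12.0
t 24.5 pos [0.5182 0.0526 0.1141] turn [0.05 0.05 0.08] shift mm [ 0.3 -0.3  0.1]
```

```bash
python3 -m handwheel '[[0.07,0,0,0,0,0,0],[0.07,0,0,0,0,0,0],[0.07,0,0,0,0,0,0],[0.07,0,0,-0.05,0,0,0],[0.07,0,0,-0.06,0,0,0],[0.065,0,0,-0.04,0,0,0],[0.065,0,0,0,0,0,0]]'
python3 -m handwheel '[[0.065,0.0018,-0.0562,0,0,0,0],[0.065,0.0018,-0.0562,0,0,0,0],[0.065,0.0018,-0.0562,0,0,0,0],[0.065,0.0018,-0.0562,0,0,0,0],[0.065,0.0018,-0.0562,0,0,0,0],[0.065,0.0018,-0.0562,0,0,0,0],[0.065,0.0018,-0.0562,0,0,0,0],[0.065,0.0018,-0.0562,0,0,0,0],[0.065,0,0,0.06,0,0,0],[0.065,0,0,0.04,0,0,0],[0.065,0,0,0,0,0,0],[0.065,0,0,0,0,0,0]]'
python3 go.py .5037 -.397 .035
python3 - <<'E'
from meas import *
for n in("top","side"):
    im,d,W=cloud(n); print(n,"foot",top_disc(W,(.518,.051),(.122,.137),.055),"band",top_disc(W,(.518,.051),(.167,.18),.04))
c=ctrl.camera_info("side");K=np.array(c["intrinsics"]);p=K@(np.array(c["R"])@[.518,.051,.15]+c["t"]);u,v=(p[:2]/p[2]).astype(int)
cv2.imwrite("pics/s7.png",cv2.resize(im[v-30:v+30,u-40:u+40],(800,600),interpolation=cv2.INTER_CUBIC))
E
```

```text
time: 25.38
position: [0.5198, 0.052, 0.2671]
tool_rot: [-0.001, 3.135, 0.003]
ft_force: [-0.6, -0.2, -0.1]
grip_width: 0.751
grip_force: 0.0
time: 26.88
position: [0.5043, -0.398, 0.1646]
tool_rot: [-0.002, 3.141, -0.002]
ft_force: [0.7, -0.5, 0.4]
grip_width: 0.746
grip_force: 0.0
t 26.88 pos [ 0.5043 -0.398   0.1646] turn [-0.06  0.05  0.06] shift mm [  0.7   1.2 129.6]
top foot (91, array([0.5173, 0.0514, 0.0275, 0.5173, 0.0515, 0.0271, 0.1339])) band (169, array([0.517 , 0.051 , 0.0202, 0.5169, 0.0514, 0.0195, 0.173 ]))
side foot (131, array([0.5184, 0.0498, 0.0281, 0.5181, 0.0498, 0.0272, 0.1313])) band (129, array([0.5183, 0.0501, 0.0199, 0.5184, 0.0505, 0.019 , 0.1718]))
```

View pics/s7.png

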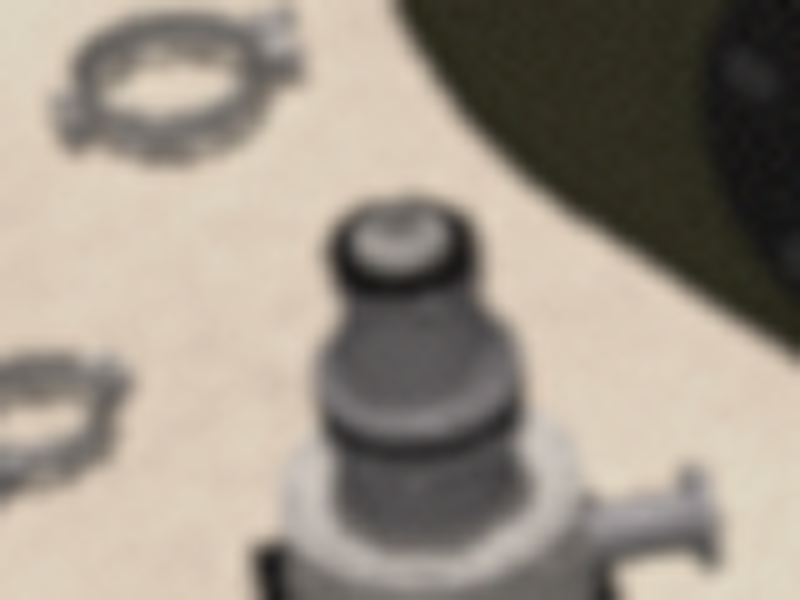

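The stack is aligned, flush and level, with the small ring's band at (402,245). I'll pick up the gauge.

```bash
python3 -m handwheel '[[0.06,0.0007,0.0012,0.05,0,0,0],[0.06,0,0,0.05,0,0,0],[0.06,0,0,0.029,0,0,0],[0.06,0,0,0,0,0,0],[0.06,0,0,0,0,0,0],[0.032,0,0,0,0,0,0],[0.032,0,0,0,0,0,0],[0.032,0,0,0,0,0,0],[0.032,0,0,0,0,0,0],[0.032,0,0,0,0,0,0],[0.032,0,0,0,0,0,0]]' 25;  python3 go.py .5037 -.397 .035
```

```text
time: 28.35
position: [0.5035, -0.3964, 0.0349]
tool_rot: [-0.002, 3.141, -0.0]
ft_force: [-0.3, 0.7, 3.5]
grip_width: 0.412
grip_force: 25.0
t 28.35 pos [ 0.5035 -0.3964  0.0349] turn [-0.01  0.03  0.06] shift mm [-0.2 -0.6 -0.1]
```

```bash
python3 -m handwheel '[[0.032,0,0,-0.03,0,0,0],[0.032,0,0,-0.05,0,0,0],[0.032,0,0,-0.05,0,0,0],[0.032,0,0,-0.05,0,0,0],[0.032,0,0,-0.03,0,0,0],[0.032,0,0,0,0,0,0]]'
python3 -m handwheel '[[0.032,-0.0018,0.0561,0,0,0,0],[0.032,-0.0018,0.0561,0,0,0,0],[0.032,-0.0018,0.0561,0,0,0,0],[0.032,-0.0018,0.0561,0,0,0,0],[0.032,-0.0018,0.0561,0,0,0,0],[0.032,-0.0018,0.0561,0,0,0,0],[0.032,-0.0018,0.0561,0,0,0,0],[0.032,-0.0018,0.0561,0,0,0,0],[0.032,0,0,0,0,0,0],[0.032,0,0,0,0,0,0],[0.032,0,0,0,0,0,0],[0.032,0,0,0,0,0,0]]'
python3 -m handwheel '[[0.032,0,0,0,0,0,0],[0.032,0,0,0,0,0,0]]'
python3 go.py .5181 .0525 .2069
python3 - <<'E'
from h import *
im,d,W=cloud("side")
c=ctrl.camera_info("side");K=np.array(c["intrinsics"]);p=K@(np.array(c["R"])@[.518,.051,.2]+c["t"]);u,v=(p[:2]/p[2]).astype(int)
cv2.imwrite("pics/s8.png",cv2.resize(cv2.convertScaleAbs(im[v-45:v+45,u-60:u+60],alpha=1.4),(800,600),interpolation=cv2.INTER_CUBIC))
E
```

```text
time: 29.1
position: [0.5039, -0.3973, 0.2465]
tool_rot: [-0.001, 3.138, -0.003]
ft_force: [0.2, -0.4, -2.0]
grip_width: 0.41
grip_force: 25.0
time: 30.6
position: [0.5171, 0.0512, 0.2443]
tool_rot: [-0.002, -3.141, 0.0]
ft_force: [0.4, 0.2, -1.8]
grip_width: 0.407
grip_force: 25.0
time: 30.85
position: [0.5172, 0.0522, 0.2446]
tool_rot: [-0.001, 3.141, 0.0]
ft_force: [-0.6, 0.2, -0.8]
grip_width: 0.408
grip_force: 25.0
t 30.85 pos [0.5172 0.0522 0.2446] turn [0.01 0.01 0.03] shift mm [-0.9  0.3 37.7]
```

View pics/s8.png

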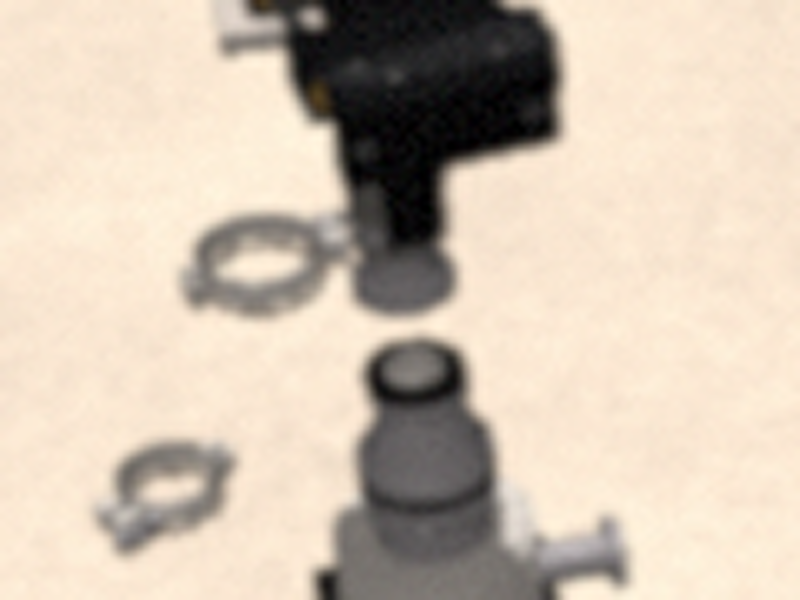

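The gauge is held upright, its flange centred at about (405,280) over the small ring at (415,370). I'll lower it.

```bash
python3 -m handwheel '[[0.032,-0.0008,0,0.018,0,0,0],[0.032,0,0,0.011,0,0,0],[0.032,0,0,0,0,0,0],[0.032,0,0,0,0,0,0],[0.032,0,0,0,0,0,0]]'; python3 go.py .5181 .0525 .2069
```

```text
time: 31.52
position: [0.5183, 0.0526, 0.216]
tool_rot: [-0.002, 3.141, 0.0]
ft_force: [-0.0, 0.0, -1.5]
grip_width: 0.412
grip_force: 25.0
t 31.52 pos [0.5183 0.0526 0.216 ] turn [0.02 0.05 0.06] shift mm [ 0.2 -0.1  9.1]
```

```bash
python3 -m handwheel '[[0.032,0,0,0.002,0,0,0],[0.032,0,0,0.002,0,0,0],[0.032,0,0,0.002,0,0,0],[0.032,0,0,0.0015,0,0,0],[0.032,0,0,0.001,0,0,0],[0.032,0,0,0.001,0,0,0],[0.032,0,0,0,0,0,0],[0.032,0,0,0,0,0,0],[0.032,0,0,0,0,0,0]]'; python3 go.py .5181 .0525 .2069
```

```text
time: 32.65
position: [0.518, 0.0525, 0.2068]
tool_rot: [-0.002, 3.141, 0.001]
ft_force: [-2.6, -0.8, 5.1]
grip_width: 0.406
grip_force: 25.0
t 32.65 pos [0.518  0.0525 0.2068] turn [0.03 0.03 0.06] shift mm [-0.1 -0.  -0.1]
```

```bash
python3 -m handwheel '[[0.06,0,0,0,0,0,0],[0.06,0,0,0,0,0,0],[0.06,0,0,0,0,0,0],[0.06,0,0,-0.03,0,0,0],[0.06,0,0,-0.06,0,0,0],[0.06,0,0,-0.05,0,0,0],[0.06,0,0.05,0,0,0,0],[0.06,0,0.05,0,0,0,0],[0.06,0,0.05,0,0,0,0],[0.06,0,0.05,0,0,0,0],[0.06,0,0.05,0,0,0,0],[0.06,0,0,0,0,0,0]]'
python3 - <<'E'
from meas import *
for n in("top","side"):
    im,d,W=cloud(n); print(n,"gauge",top_disc(W,(.518,.051),(.248,.262),.036),"flange",top_disc(W,(.518,.051),(.173,.183),.04),"foot",top_disc(W,(.518,.051),(.122,.137),.055))
    if n=="top":cv2.imwrite("pics/t9.png",cv2.resize(im,(800,600)))
c=ctrl.camera_info("side");K=np.array(c["intrinsics"]);p=K@(np.array(c["R"])@[.518,.051,.19]+c["t"]);u,v=(p[:2]/p[2]).astype(int)
cv2.imwrite("pics/s9.png",cv2.resize(cv2.convertScaleAbs(im[v-45:v+45,u-60:u+60],alpha=1.4),(800,600),interpolation=cv2.INTER_CUBIC))
E
```

```text
time: 34.15
position: [0.5156, 0.3081, 0.3443]
tool_rot: [0.015, -3.139, -0.001]
ft_force: [0.2, 0.6, -0.5]
grip_width: 0.69
grip_force: 0.0
top gauge (175, array([0.5173, 0.0512, 0.0179, 0.5176, 0.0513, 0.0171, 0.2568])) flange (17, array([0.5148, 0.0487, 0.0188, 0.5166, 0.051 , 0.0192, 0.1796])) foot (83, array([0.5173, 0.0514, 0.0275, 0.5173, 0.0517, 0.0269, 0.1342]))
side gauge (128, array([0.5184, 0.051 , 0.0188, 0.5186, 0.0505, 0.0177, 0.2556])) flange (84, array([0.5182, 0.0505, 0.0195, 0.5182, 0.0503, 0.0188, 0.179 ])) foot (129, array([0.5181, 0.0488, 0.0281, 0.5184, 0.0505, 0.0268, 0.1317]))
```

View pics/s9.png

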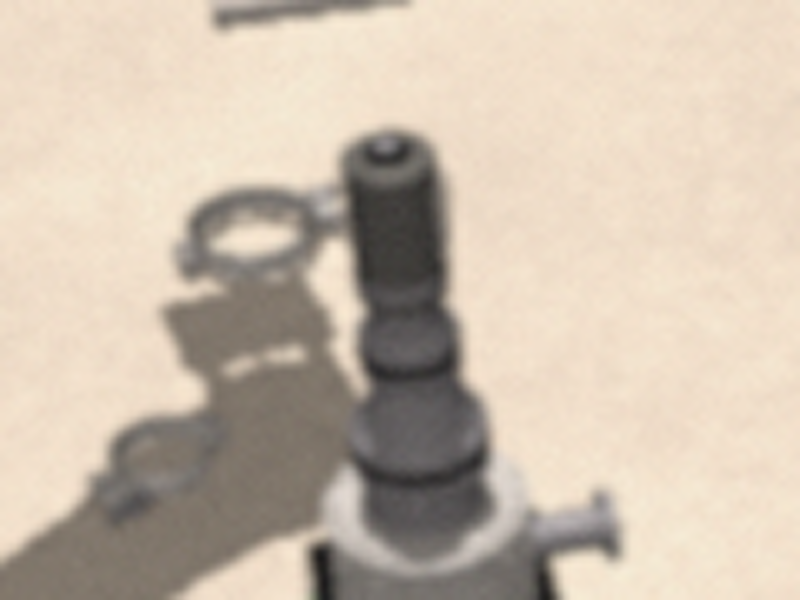

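The whole line stands straight from the pump (420,500) to the gauge top (388,150). Housing top is at 0.256 as expected, all centres agree to within about 1 mm, and the clamps are undisturbed. I'm handing it in.

```bash
python3 -m handwheel '[[0.06,0,0,0,0,0,0],[0.06,0,0,0,0,0,0],[0.06,0,0,0,0,0,0]]' && python3 -c "
from bench import ctrl
print(ctrl.close_job())"
```

```text
time: 34.62
position: [0.5179, 0.3017, 0.3464]
tool_rot: [0.0, 3.141, 0.001]
ft_force: [0.3, -0.9, -0.0]
grip_width: 0.692
grip_force: 0.0
the job is handed in; nothing more can be done
None
```

The screen ring, reducer, open ring and gauge are stacked on the pump inlet in that order, fully home, level and centred to within about 1 mm by the cameras; the clamps and screwdriver were left alone, and the job was handed in at 34.6 s (no verdict was returned).

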